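# Slide the drill carriage home until the catch snaps in

## Robot

A 6-joint arm with a two-finger parallel gripper is mounted at the origin on a cart in front of the work surface, level with it; the furniture and walls round the work are solid. World frame = base frame: x ahead of the robot, y to its left, z up, the work surface at z = 0. Lengths are in m, angles in rad, forces in N, time in s.
With the tool pointing down it reaches from about 0.35 to 0.8 m from the base axis. Payload 7.3 kg.
Tool frame: the origin (TCP) lies at the very end of the fingers, on their centre line; the grasp point (between the pads) lies 19 mm behind it; z points along the fingers, y is the line along which they close (so a half turn about z gives the same grasp; the last joint's range is limited). The gripper opens to 85 mm and grips with 20 to 120 N. Pads are 22 mm wide; open, the fingers measure 114 mm over their backs; the gripper's body (76 mm by 85 mm) begins 54 mm behind the grasp point. The pads swing forward as they close: fully open they stand 13 mm farther back than shut.
Start: joints at [1.196, 0.342, 1.524, -0, 1.275, -0.146], TCP at [0.119, 0.511, 0.231] pointing down, gripper open.
Joint ranges: [-2.53, 2.53], [-0.77, 2.02], [0.04, 2.7], [-1, 4.14], [0.28, 2.66], [-3.11, 3.11]. Speed limits (rad/s): [2.57, 2.57, 3.14, 3.14, 3.14, 3.14].

## Interface

Orientations are given as a 3x3 rotation matrix whose columns are the frame's x, y, z axes.
In Python, from cell import bot, cams, job, spotter gives the robot as it stands. The module is installed in compiled form; this text tells all that it offers.
- The arm moves only by the tool jog_arm, never from a script. Its argument "motion" is a list of rows, each a list of 7 numbers: the turn, a rotation vector about the tool's x, y, z normalised to -1 to 1, where 1 is pi/2 rad, then the shift along the tool's x, y, z normalised to -1 to 1, where 1 is 400 mm, then the opening, from 0 (shut) to 1 (fully open). In form: [[ax, ay, az, dx, dy, dz, grip], ...]. A call has 1 to 10 rows; each row is the pose to reach, as a shift and turn from the pose commanded when the call began, along the tool's axes at that moment; what a row does not reach only later rows make up. A row lasts 1/8 s, in which the tool goes at most 62.5 mm and 10.7 degrees, less where a joint would pass 70% of its speed; a pose out of reach is approached as far as the arm can. A call with a number of a shift or a turn outside -1 to 1 is refused whole. A call with a gripper value outside its range is refused whole. The fingers move at their own pace and stop on an object; the grip force is fixed at half the most. Time passes only in rows, so rows that repeat a pose let the fingers close. It gives the time, the measured TCP pose, the force, the opening and the grip force at its end, in the units of the state.
- bot.get_state(): the state, without advancing time (a new reading comes with each control period).
- cams.snapshot(name): name is "scene" or "top" or "wrist"; returns a dict with "image" (480x640x3 uint8, blue, green, red), "vfov" (degrees; the focal length in pixels is half the picture's height over the tangent of half this angle, whatever the lens; pixels are square), "cx", "cy" (the principal point, pixels), "world_from_camera" (4x4, takes a point from camera to world coordinates). Camera axes: x right, y up, looking along -z (the intrinsics and any distortion apply to the point x, -y, -z); pixel columns grow to the right and rows downward; lengths in m; the calibration is good to about 2 mm. A picture is of the moment at which its call begins. There is no depth.
- job.sign_off(): hands the job in; it is judged then, once.
Trained networks look in a picture, given as the dict that the camera call returned (one of the last four; its "shot" number tells which), for a name from the list of things; names that differ only in an ending like _2 or _b are one class to them, and where a whole thing is asked for, a point or a joint stands for the part that bears it (a point fixed in the world has none). Each returns a list of dicts, best first, with "confidence" (0 to 1); they miss things now and then, are a little off and sometimes report something else, mostly with a low value. They report only what shows in the picture. A call takes as long as a camera call. They do not tell look-alikes from the thing itself.
- spotter.masks_of(picture, thing): "region" (480x640 bool, what is visible of it) and "box" ([centre column, centre row, width, height] in pixels, round what is visible of it).
- spotter.tip_of(picture, thing): "point" ([column, row] in pixels: a listed point, or the origin of a listed thing).
The state is a dict: "time": time; "qpos": joint angles; "qvel": joint speeds; "joint_efforts": joint torques, N m; "eef_pos": TCP position; "tcp_rot": TCP orientation; "ft_force": force on the tool from outside, world axes, zero at the start; "torque": the same for the moment, N m; "finger_gap": finger opening in m; "grip_force": force on a finger pad.
Only numpy, scipy, OpenCV 4.12 (cv2) and the standard library are available. Lean on these libraries where they do the work, as an engineer would, in place of code of your own. Each camera call takes 0.05 s, during which the arm holds its last target. There are 200 camera calls.

## Task

Take the carriage with the cast blank out of its storage hood and lay it on the open end of the drill jig's bed, nose towards the bridge. The hand cannot follow the blank under the bridge, so let go there, take the carriage again by the tab at its tail and push it gently along between the rails until the sprung pin at the side snaps into the carriage's notch; where along the slide the pin is set differs each time, so feel for it. Leave the carriage locked there and do not disturb the cup, the tape roll and the small disc nearby.

Things in the scene. Friction and masses are not known exactly. Their poses are not given: they have to be found in the camera images.
- carriage: loose aluminium carriage, 0.26 kg: plate 160 long (x -80 to 80) x 44 wide x 14 mm thick, origin at the centre of its underside, x towards the nose, z up. Nose tapers over its last 25 mm to 22 wide. On top stand the cream cast blank near the nose and the steel tab at the tail. The notch for the pin is in its -y edge: x -6 to 6, 7 mm deep
- blank (a point): centre of the top face of the cast blank fixed on the carriage: a block 36 mm along x, 18 mm along y, 26 mm high above the plate (top 40 mm above the carriage's underside); axes as the carriage
- tab (a point): centre of the top face of the upright steel tab at the carriage's tail: 10 mm thick along x, 30 mm wide along y, 26 mm high above the plate (top 40 mm above the underside); 110 mm behind the blank's centre; axes as the carriage
- dock: fixed plywood storage hood, 52 mm wide and 47 high inside, top at 54 mm, open only to its +x. Axes and origin coincide with the stored carriage's; it covers x -93 to -26 mm, tail and tab included, while the blank stands in the open. The carriage leaves by sliding at least 65 mm along the hood's +x
- jig: fixed drill jig; origin at the underside of its bed, x = push direction, z up. Bed x -145 to 135, y +-56, top 10 mm up. Rails 6 mm high, 48.5 mm apart from x = 12 on, flared open back to x = -20; behind that the bed is open (lay the carriage with its origin near x = -50). Bridge x 40 to 102, y +-52, 46 mm clear above the bed, top at 68. Locked carriage: origin somewhere in x 15 to 45, y about 0
- bushing (a point): top centre of the steel drill bushing on the bridge: x +71, y 0, z 72.5 mm in the jig's frame
- catch_pin (a joint): sprung 7 mm brass pin, sticking out over the jig's -y rail just ahead of the bridge from a dark steel housing, set anew each time at jig x 22 to 38 mm. 0: fully out; 0.004 to 0.009: pressed back by the carriage's edge; under 0.003 again once snapped into the notch. The notch's ends are square, so the push (2 to 6 N) then meets a firm stop
- mixing_cup: green plastic cup, 62 mm wide, 56 mm high, origin at its base; bystander
- tape_roll: roll of masking tape lying flat, 90 mm wide, 20 mm high, origin at its base; bystander
- small_disc: cream cast disc, about 70 mm wide, 13 mm thick, origin at its base; bystander
Mind the look-alikes: they are no part of the job. Of the things that look like the carriage, the largest one is meant.

How it is judged:
On the way:
1. the carriage lies flat on the jig's bed in the open bay, nose towards the bridge, still short of the catch, and the fingers have let go of it (z of carriage in the frame of jig between 0.007 and 0.013 m and y of carriage in the frame of jig between -0.02 and 0.02 m and angle between the x axis of carriage and the x axis of jig, either way round below 0.15 rad and x of carriage in the frame of jig between -0.11 and 0 m and contact force between the fingers and carriage below 0.3 N and x of tab in the frame of jig below -0.06 m), for 0.1 s.
At the end, for the whole second after the job is handed in: the carriage lies flat between the rails, blank under the bridge and tab at the rear, origin 15 to 45 mm ahead of the jig's, with the sprung pin snapped into its notch (pin pressed back less than 3.5 mm), at rest and released (z of carriage in the frame of jig between 0.007 and 0.013 m and y of carriage in the frame of jig between -0.02 and 0.02 m and angle between the x axis of carriage and the x axis of jig, either way round below 0.15 rad and x of carriage in the frame of jig between 0.015 and 0.045 m and x of tab in the frame of jig below 0 m and value of joint catch_pin below 0.0035 m and linear speed of carriage below 0.01 m/s); the robot touches nothing.
It fails at once if cup disturbed (moved more than 20 mm) (distance of mixing_cup from where it was at the start of the episode above 0.02 m).
It fails at once if tape roll disturbed (moved more than 20 mm) (distance of tape_roll from where it was at the start of the episode above 0.02 m).
It fails at once if small disc disturbed (moved more than 20 mm) (distance of small_disc from where it was at the start of the episode above 0.02 m).
It fails at once if the carriage forced against the jig with more than 80 N (contact force between carriage and jig above 80 N).
It also fails if it takes over 54 s, if anything falls off the work surface, if the arm or the gripper's body presses on something with over 40 N, if the wrist force passes 120 N, or if a joint passes its speed limit or range.

## Working session

There is one attempt and no reset: what is moved stays moved. The work goes in short steps, Python scripts to look and compute and a tool call to move; the robot and the scene stay as the last step left them, time stands still between calls to the robot, and variables do not carry over. Pictures are saved under pics/ and viewed, at most 10 in all, crops included, and the job is handed in when it is done.

Besides the shell and the picture viewer there is one more tool, called after ">>>" as name([rows], argument=value, ...), one row to a line, values as JSON. jog_arm: Moves the arm, as the interface text tells. Its arguments: {"type":"object","properties":{"motion":{"type":"array"}},"required":["motion"]}

```bash
mkdir -p pics; ls; cat > h.py <<'E'
import numpy as np, cv2
from cell import bot, cams, job, spotter
def ray(p,px):
    f=240/np.tan(np.radians(p["vfov"])/2); T=np.array(p["world_from_camera"])
    d=T[:3,:3]@np.array([(px[0]-p["cx"])/f,-(px[1]-p["cy"])/f,-1]); return T[:3,3],d
def at(p,px,z):
    o,d=ray(p,px); return o+d*(z-o[2])/d[2]
def proj(p,X):
    f=240/np.tan(np.radians(p["vfov"])/2); T=np.array(p["world_from_camera"])
    c=T[:3,:3].T@(np.array(X)-T[:3,3]); return np.array([p["cx"]+f*c[0]/-c[2],p["cy"]-f*c[1]/-c[2]])
E
python3 - <<'E'
from h import *
np.set_printoptions(precision=4,suppress=True)
for n in("top","scene"):
    p=cams.snapshot(n); cv2.imwrite(f"pics/{n}0.png",p["image"])
    print(n,[k for k in p if k!="image"],p["vfov"],p["cx"],p["cy"],p["world_from_camera"])
    for t,z in(("carriage",0),("blank",.04),("tab",.04),("dock",0),("jig",0),("bushing",.0725),("catch_pin",.02),("mixing_cup",0),("tape_roll",0),("small_disc",0)):
        for d in spotter.tip_of(p,t)[:4]: print(t,round(d["confidence"],2),np.round(d["point"]),at(p,d["point"],z))
print(bot.get_state())
E
```

```text
pics
top ['vfov', 'cx', 'cy', 'world_from_camera', 'shot'] 50.07004444371805 315.92554765244756 238.71567532058404 [[-0.0298  0.987  -0.158   0.4005]
 [-0.9995 -0.0279  0.0142 -0.059 ]
 [ 0.0096  0.1584  0.9873  1.2112]
 [ 0.      0.      0.      1.    ]]
carriage 0.85 [387. 306.] [ 0.4299 -0.2377  0.    ]
carriage 0.76 [443. 308.] [ 0.4221 -0.3688  0.    ]
carriage 0.59 [312. 323.] [ 0.3961 -0.0618  0.    ]
blank 0.86 [442. 319.] [ 0.396  -0.3553  0.04  ]
blank 0.75 [389. 291.] [ 0.4621 -0.2392  0.04  ]
blank 0.61 [303. 330.] [ 0.3816 -0.0413  0.04  ]
tab 0.9 [337. 313.] [ 0.4173 -0.1185  0.04  ]
tab 0.81 [450. 288.] [ 0.4647 -0.3767  0.04  ]
dock 0.86 [384. 305.] [ 0.4331 -0.2318  0.    ]
jig 0.79 [189. 271.] [0.5252 0.2244 0.    ]
bushing 0.87 [155. 264.] [0.5351 0.2835 0.0725]Traceback (most recent call last):
  File "<stdin>", line 7, in <module>
ValueError: it knows: blank, bushing, carriage, dock, jig, mixing_cup, small_disc, tab, tape_roll
```

```bash
python3 - <<'E'
from h import *
np.set_printoptions(precision=4,suppress=True)
for n in("top","scene"):
    p=cams.snapshot(n); cv2.imwrite(f"pics/{n}0.png",p["image"])
    if n=="scene":print(p["vfov"],p["cx"],p["cy"],p["world_from_camera"])
    for t,z in(("carriage",0),("blank",.04),("tab",.04),("dock",0),("jig",0),("bushing",.0725),("mixing_cup",0),("tape_roll",0),("small_disc",0)):
        for d in spotter.tip_of(p,t)[:4]: print(n,t,round(d["confidence"],2),np.round(d["point"]),at(p,d["point"],z))
s=bot.get_state();print(s["time"],s["eef_pos"],s["tcp_rot"],s["ft_force"])
E
```

```text
top carriage 0.96 [383. 305.] [ 0.4335 -0.2283  0.    ]
top carriage 0.85 [442. 308.] [ 0.4229 -0.3665  0.    ]
top carriage 0.8 [315. 320.] [ 0.4021 -0.0678  0.    ]
top blank 0.82 [302. 329.] [ 0.3841 -0.0378  0.04  ]
top blank 0.79 [443. 319.] [ 0.3962 -0.3566  0.04  ]
top tab 0.97 [450. 290.] [ 0.4613 -0.378   0.04  ]
top tab 0.84 [334. 313.] [ 0.4162 -0.111   0.04  ]
top dock 0.8 [381. 308.] [ 0.4264 -0.2246  0.    ]
top jig 0.58 [192. 268.] [0.5317 0.2174 0.    ]
top jig 0.48 [384. 308.] [ 0.4253 -0.2309  0.    ]
top bushing 0.68 [154. 263.] [0.5376 0.2853 0.0725]
top mixing_cup 0.58 [309. 187.] [ 0.7216 -0.0624  0.    ]
top tape_roll 0.63 [443. 233.] [ 0.5996 -0.3818  0.    ]
top small_disc 0.61 [248. 167.] [0.776 0.083 0.   ]
55.22216449503687 320.8700549568462 246.29216323464183 [[ 0.5709  0.6014 -0.559  -0.0729]
 [-0.8208  0.4344 -0.3709 -0.4981]
 [ 0.0198  0.6705  0.7416  0.9103]
 [ 0.      0.      0.      1.    ]]
scene carriage 0.88 [345. 332.] [ 0.4291 -0.2377  0.    ]
scene carriage 0.64 [393. 367.] [ 0.4144 -0.3713 -0.    ]
scene carriage 0.57 [277. 310.] [ 0.3865 -0.0742  0.    ]
scene blank 0.88 [264. 297.] [ 0.3757 -0.0449  0.04  ]
scene blank 0.67 [352. 312.] [ 0.4604 -0.2342  0.04  ]
scene blank 0.66 [388. 365.] [ 0.3913 -0.3655  0.04  ]
scene tab 0.95 [413. 345.] [ 0.4644 -0.3873  0.04  ]
scene tab 0.73 [300. 304.] [ 0.4081 -0.1262  0.04  ]
scene dock 0.82 [343. 332.] [ 0.4272 -0.2351  0.    ]
scene jig 0.61 [224. 224.] [0.525  0.2255 0.    ]
scene bushing 0.93 [210. 193.] [0.5431 0.2796 0.0725]
scene mixing_cup 0.63 [350. 224.] [ 0.7287 -0.0615  0.    ]
scene tape_roll 0.65 [436. 311.] [ 0.6035 -0.3839  0.    ]
scene tape_roll 0.31 [317. 194.] [0.7779 0.0851 0.    ]
scene small_disc 0.62 [316. 194.] [0.7751 0.0889 0.    ]
1.35 [0.119  0.5114 0.2313] [[-0.9739  0.2268  0.    ]
 [ 0.2268  0.9739  0.0001]
 [ 0.      0.0001 -1.    ]] [ 0.3285 -0.0445 -0.7396]
```

View pics/top0.png

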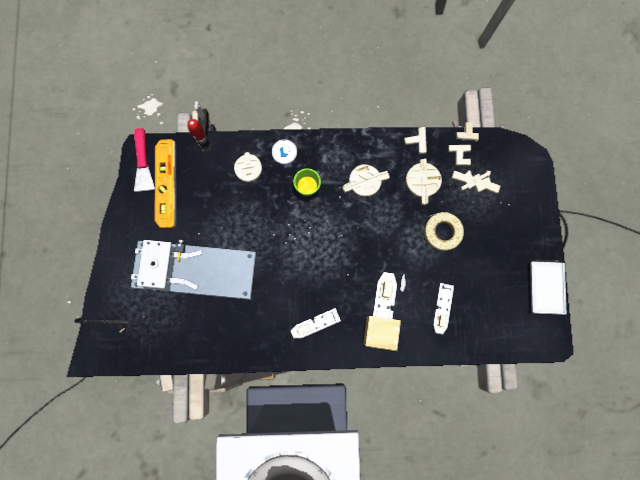

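View pics/scene0.png

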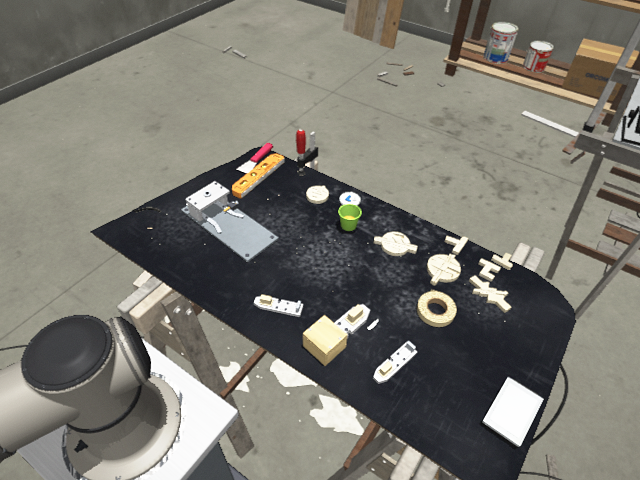

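The candidates for the carriage are the boat-shaped piece in the hood (385,305) and two loose ones at (316,323) and (443,308). The one in the hood is the biggest and it is the stored one, so it fits the description. I'll confirm that in a crop and get the rough poses.

```bash
python3 - <<'E'
from h import *
np.set_printoptions(precision=4,suppress=True)
p=cams.snapshot("top"); im=p["image"]
a=cv2.resize(im[260:360,280:480],None,fx=4,fy=4,interpolation=cv2.INTER_CUBIC);cv2.imwrite("pics/crop1.png",a)
w=cams.snapshot("wrist");T=np.array(w["world_from_camera"]);s=bot.get_state()
R=np.array(s["tcp_rot"]);print("cam in tool",R.T@(T[:3,3]-s["eef_pos"]),"\n",R.T@T[:3,:3],w["vfov"],w["cx"],w["cy"])
for t in("carriage","jig","dock"):
  for d in spotter.masks_of(p,t):
    c=max(cv2.findContours(d["region"].astype(np.uint8),0,2)[0],key=cv2.contourArea)
    q=np.array([at(p,x,.012 if t!="dock" else .054)[:2] for x in c[:,0].astype(float)],np.float32)
    print(t,d["confidence"],np.round(d["box"]),cv2.minAreaRect(q))
E
```

```text
cam in tool [ 0.0821  0.0006 -0.1427] 
 [[ 0.0011  0.9471  0.321 ]
 [ 1.     -0.0011 -0.    ]
 [ 0.0003  0.321  -0.9471]] 63.48235411507905 320.5424179091591 242.8663332526886
carriage 0.78 [384. 295.  23.  50.] ((0.45563074946403503, -0.2315586656332016), (0.04593495652079582, 0.10693040490150452), 79.1068344116211)
carriage 0.76 [446. 311.  18.  54.] ((0.4226677715778351, -0.36294278502464294), (0.03317519277334213, 0.11160765588283539), 74.9715576171875)
jig 0.67 [192. 271. 125.  59.] ((0.5324352979660034, 0.2134154886007309), (0.28145191073417664, 0.11881403625011444), 82.72386169433594)
dock 0.72 [381. 332.  40.  32.] ((0.37155112624168396, -0.21380427479743958), (0.07520337402820587, 0.06692931056022644), 80.03658294677734)
```

View pics/crop1.png

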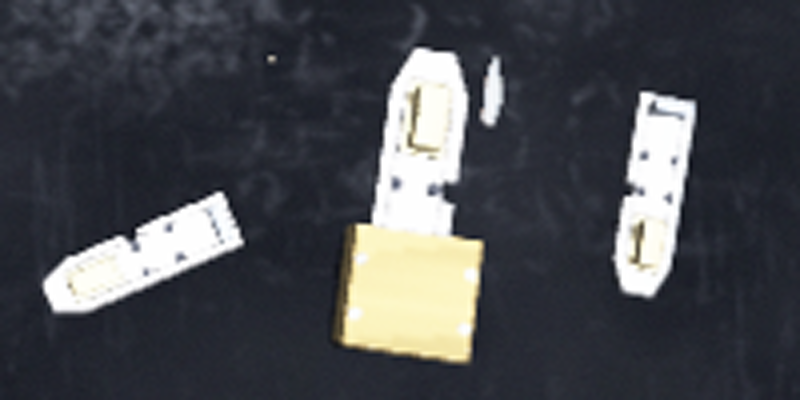

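The crop confirms it: the piece in the hood is the widest (about 45 mm), and its notch is on the -y edge. Next I'll move over the jig and look with the wrist camera.

>>> jog_arm([
  [0,0,0.935,-0.947,-0.539,-0.04,1],
  [0,0,0.935,-0.947,-0.539,-0.04,1],
  [0,0,0.935,-0.947,-0.539,-0.04,1],
  [0,0,0.935,-0.947,-0.539,-0.04,1],
  [0,0,0.935,-0.947,-0.539,-0.04,1],
  [0,0,0.935,-0.947,-0.539,-0.04,1],
  [0,0,0.935,-0.947,-0.539,-0.04,1],
  [0,0,0.935,-0.947,-0.539,-0.04,1],
  [0,0,0.935,-0.947,-0.539,-0.04,1],
])

```text
time: 2.72
eef_pos: [0.4394, 0.2149, 0.2471]
tcp_rot: [[0.126, 0.992, -0.0], [0.992, -0.126, 0.0], [0.0, -0.0, -1.0]]
ft_force: [-0.4, 0.8, 0.3]
finger_gap: 0.0856
grip_force: 0.0
```

>>> jog_arm([
  [0,0,0,-0.16,0.222,0,1],
  [0,0,0,-0.16,0.222,0,1],
  [0,0,0,-0.16,0.222,0,1],
])

```text
time: 3.1
eef_pos: [0.5203, 0.1395, 0.2468]
tcp_rot: [[0.125, 0.992, 0.0], [0.992, -0.125, -0.0], [-0.0, 0.0, -1.0]]
ft_force: [-0.3, 0.0, 0.2]
finger_gap: 0.0855
grip_force: 0.0
```

```bash
python3 - <<'E'
from h import *
np.set_printoptions(precision=4,suppress=True)
p=cams.snapshot("wrist"); cv2.imwrite("pics/w1.png",p["image"])
for t,z in (("jig",0),("bushing",.0725)):
  for d in spotter.tip_of(p,t): print(t,d["confidence"],d["point"],at(p,d["point"],z))
for d in spotter.masks_of(p,"jig"):
    c=max(cv2.findContours(d["region"].astype(np.uint8),0,2)[0],key=cv2.contourArea)
    print(d["confidence"],np.round(d["box"]),cv2.approxPolyDP(c,6,True)[:,0].tolist())
print(bot.get_state()["eef_pos"])
E
```

```text
jig 0.59 [316.8, 120.8] [0.5268 0.2138 0.    ]
bushing 0.89 [317.7, 17.7] [0.5372 0.2856 0.0725]
[0.5181 0.142  0.2474]
```

View pics/w1.png

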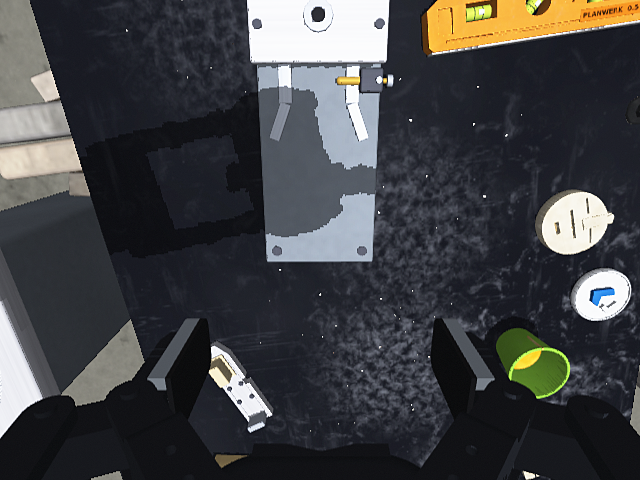

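The wrist view shows the jig: the bed's tail corners at about (266,262) and (373,262), the bridge front edge from (250,62) to (386,62), the bushing at (318,15), and the pin at (350,81) on the -y rail. Turning these into a jig pose and checking it against the known sizes.

```bash
python3 - <<'E'
from h import *
from scipy.optimize import least_squares
np.set_printoptions(precision=4,suppress=True)
p=cams.snapshot("wrist")
im=p["image"].copy()
L=[((266,262),(-.145,.056,.01)),((373,262),(-.145,-.056,.01)),((250,62),(.04,.052,.068)),((386,62),(.04,-.052,.068)),((318,14),(.071,0,.0725))]
def w(v,X):
    c,s=np.cos(v[2]),np.sin(v[2]); return np.array([v[0]+c*X[0]-s*X[1],v[1]+s*X[0]+c*X[1],X[2]])
r=least_squares(lambda v:np.concatenate([proj(p,w(v,X))-q for q,X in L]),[.527,.22,1.44])
print(r.x,np.degrees(r.x[2]),r.fun.reshape(-1,2))
for q,X in L: print(at(p,q,X[2]))
v=r.x
q=at(p,(350,81),.02)[:2]-v[:2];c,s=np.cos(v[2]),np.sin(v[2]);print("pin",c*q[0]+s*q[1],-s*q[0]+c*q[1])
# same pose check in top image
t=cams.snapshot("top")
for q,X in L: print(proj(t,w(v,X)))
print(w(v,(-.05,0,.01)),w(v,(-.01,0,.01)))
E
```

```text
[0.5266 0.22   1.4513] 83.15348626252687 [[ 0.0879 -0.13  ]
 [-0.3971 -0.445 ]
 [-0.5176  0.3349]
 [ 0.8415 -0.1185]
 [-0.0965  0.1761]]
[0.4536 0.0826 0.01  ]
[0.5653 0.0688 0.01  ]
[0.4802 0.2661 0.068 ]
[0.5824 0.2535 0.068 ]
[0.5352 0.2906 0.0725]
pin 0.030010637917533486 -0.02779112904567622
[249.2445 299.7396]
[254.4839 252.0831]
[163.0945 289.2769]
[169.4323 242.986 ]
[151.8333 264.4897]
[0.5207 0.1704 0.01  ] [0.5254 0.2101 0.01  ]
```

>>> jog_arm([
  [0,0,1,-0.95,0,0,1],
  [0,0,1,-0.95,0,0,1],
  [0,0,1,-0.95,0,0,1],
  [0,0,1,-0.95,0,0,1],
  [0,0,1,-0.95,0,0,1],
  [0,0,1,-0.95,0,0,1],
  [0,0,1,-0.95,0,0,1],
  [0,0,1,-0.95,0,0,1],
  [0,0,1,-0.95,0,0,1],
  [0,0,1,-0.95,0,0,1],
])

```text
time: 4.65
eef_pos: [0.4711, -0.2355, 0.2475]
tcp_rot: [[0.992, -0.124, 0.0], [-0.124, -0.992, -0.0], [0.0, -0.0, -1.0]]
ft_force: [0.0, -0.1, 0.5]
finger_gap: 0.0853
grip_force: 0.0
```

```bash
python3 - <<'E'
from h import *
np.set_printoptions(precision=4,suppress=True)
p=cams.snapshot("wrist"); cv2.imwrite("pics/w2.png",p["image"]); 
import pickle;pickle.dump(p,open("w2.pkl","wb"))
for t,z in (("carriage",0),("blank",.04),("dock",0)):
  for d in spotter.tip_of(p,t): print(t,d["confidence"],d["point"],at(p,d["point"],z))
s=bot.get_state();print(s["eef_pos"],s["tcp_rot"],s["qpos"])
E
```

```text
carriage 0.92 [323.9, 237.5] [ 0.4284 -0.2334  0.    ]
carriage 0.64 [451.3, 230.8] [ 0.4193 -0.3671  0.    ]
carriage 0.59 [179.8, 285.0] [ 0.3934 -0.0693  0.    ]
blank 0.9 [322.5, 211.4] [ 0.4666 -0.2364  0.04  ]
blank 0.58 [454.1, 265.0] [ 0.3978 -0.3568  0.04  ]
blank 0.55 [145.3, 308.2] [ 0.389  -0.0467  0.04  ]
[ 0.4712 -0.2358  0.2474] [[ 0.9922 -0.1245  0.0002]
 [-0.1245 -0.9922 -0.    ]
 [ 0.0002  0.     -1.    ]] [-0.6096  0.3331  1.4917  0.0001  1.3167  1.086 ]
```

View pics/w2.png

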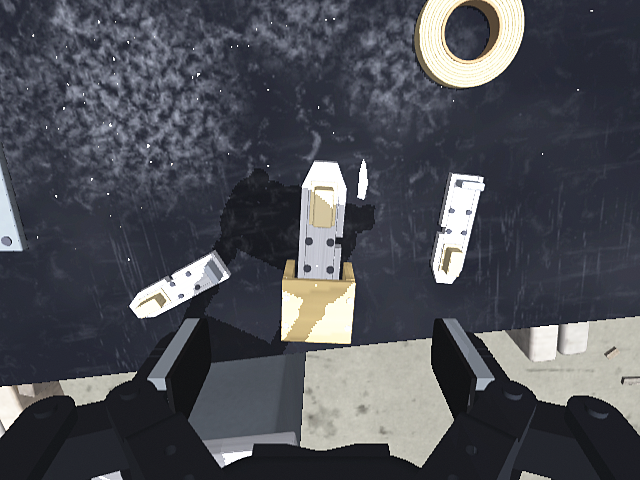

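The carriage nose is at about (323,161), the blank top at (323,205) and the hood front edge at about row 270. The tape roll is at (470,40), well clear. I'll enlarge the crop for the exact corners.

```bash
python3 - <<'E'
from h import *
import pickle;p=pickle.load(open("w2.pkl","rb"));im=p["image"]
cv2.imwrite("pics/w2c.png",cv2.resize(im[150:290,270:370],None,fx=4,fy=4,interpolation=cv2.INTER_CUBIC))
E
```

```text
(no output)
```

View pics/w2c.png

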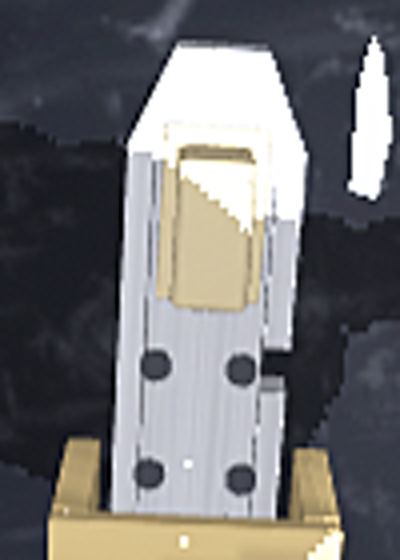

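```bash
python3 - <<'E'
from h import *
from scipy.optimize import least_squares
import pickle;p=pickle.load(open("w2.pkl","rb"))
np.set_printoptions(precision=4,suppress=True)
Z=.014
L=[((314.5,160.5),(.08,.011,Z)),((337.5,161.7),(.08,-.011,Z)),((302,188),(.055,.022,Z)),((346.5,188),(.055,-.022,Z)),((342.5,237.5),(.006,-.022,Z)),((341.2,247.5),(-.006,-.022,Z))]
B=[((315,186.7),(18,9)),((333,188.7),(18,-9)),((313,225.7),(-18,9)),((331.7,227),(-18,-9))]
def w(v,X):
    c,s=np.cos(v[2]),np.sin(v[2]); return np.array([v[0]+c*X[0]-s*X[1],v[1]+s*X[0]+c*X[1],X[2]])
LL=lambda v:L+[(q,(v[3]+a/1e3,b/1e3,.04)) for q,(a,b) in B]
r=least_squares(lambda v:np.concatenate([proj(p,w(v,X))-q for q,X in LL(v)]),[.43,-.235,-.19,.04],loss="soft_l1")
v=r.x;print(v,np.degrees(v[2]));print(np.array([proj(p,w(v,X))-q for q,X in LL(v)]))
b=w(v,(v[3],0,.04));print("blank",b)
E
```

```text
[ 0.4298 -0.2301 -0.1856  0.0413] -10.635955669335756
[[-0.1795  0.2864]
 [-0.211   0.5385]
 [-0.4064 -1.9475]
 [ 0.0687  0.8348]
 [ 0.0438 -0.9849]
 [ 0.4062  0.1227]
 [-0.21    0.7442]
 [ 1.5442 -0.0343]
 [-0.4158 -0.2211]
 [ 0.0189 -0.376 ]]
blank [ 0.4703 -0.2377  0.04  ]
```

>>> jog_arm([
  [0,0,0.039,-0.002,0.005,0.15,0.55],
  [0,0,0.039,-0.002,0.005,0.3,0.55],
  [0,0,0.039,-0.002,0.005,0.44,0.55],
  [0,0,0.039,-0.002,0.005,0.5,0.55],
  [0,0,0.039,-0.002,0.005,0.54,0.55],
  [0,0,0.039,-0.002,0.005,0.573,0.55],
  [0,0,0.039,-0.002,0.005,0.573,0.55],
])

```text
time: 5.72
eef_pos: [0.47, -0.238, 0.0179]
tcp_rot: [[0.982, -0.187, -0.0], [-0.187, -0.982, 0.0], [-0.0, -0.0, -1.0]]
ft_force: [1.1, -0.1, 0.7]
finger_gap: 0.0471
grip_force: 0.0
```

>>> jog_arm([
  [0,0,0,0,0,0,0],
  [0,0,0,0,0,0,0],
  [0,0,0,0,0,0,0],
  [0,0,0,0,0,0,0],
  [0,0,0,0,0,0,0],
  [0,0,0,0,0,0,0],
])

```text
time: 6.48
eef_pos: [0.4707, -0.2385, 0.0192]
tcp_rot: [[0.982, -0.187, 0.002], [-0.187, -0.982, -0.001], [0.002, 0.001, -1.0]]
ft_force: [-0.4, 0.7, 5.6]
finger_gap: 0.0172
grip_force: 59.6
```

>>> jog_arm([
  [0,0,0,0,0,-0.008,0],
  [0,0,0,0.03,0,-0.008,0],
  [0,0,0,0.07,0,-0.008,0],
  [0,0,0,0.11,0,-0.008,0],
  [0,0,0,0.15,0,-0.008,0],
  [0,0,0,0.19,0,-0.008,0],
  [0,0,0,0.2,0,-0.008,0],
])

```text
time: 7.35
eef_pos: [0.5497, -0.2531, 0.0208]
tcp_rot: [[0.982, -0.186, 0.0], [-0.186, -0.982, -0.0], [0.0, -0.0, -1.0]]
ft_force: [0.3, 0.5, -3.9]
finger_gap: 0.017
grip_force: 58.7
```

>>> jog_arm([
  [0,0,0,0,0,-0.1,0],
  [0,0,0,0,0,-0.22,0],
  [0,0,-0.1,-0.03,-0.08,-0.32,0],
  [0,0,-0.2,-0.06,-0.2,-0.32,0],
  [0,0,-0.31,-0.09,-0.34,-0.32,0],
  [0,0,-0.42,-0.12,-0.48,-0.32,0],
  [0,0,-0.53,-0.16,-0.62,-0.32,0],
  [0,0,-0.64,-0.19,-0.76,-0.32,0],
  [0,0,-0.75,-0.22,-0.88,-0.32,0],
  [0,0,-0.85,-0.233,-0.938,-0.32,0],
])

```text
time: 8.6
eef_pos: [0.5261, 0.1356, 0.149]
tcp_rot: [[0.404, 0.915, -0.001], [0.915, -0.404, 0.0], [-0.0, -0.001, -1.0]]
ft_force: [0.6, -1.2, -3.3]
finger_gap: 0.0168
grip_force: 59.5
```

>>> jog_arm([
  [0,0,-0.1,0.05,-0.025,0,0],
  [0,0,-0.192,0.12,-0.06,0.03,0],
  [0,0,-0.192,0.148,-0.07,0.08,0],
  [0,0,-0.192,0.148,-0.07,0.122,0],
  [0,0,-0.192,0.148,-0.07,0.122,0],
])

```text
time: 9.22
eef_pos: [0.5246, 0.1983, 0.099]
tcp_rot: [[0.121, 0.993, -0.004], [0.993, -0.121, -0.001], [-0.001, -0.004, -1.0]]
ft_force: [-0.4, -0.3, -3.7]
finger_gap: 0.0166
grip_force: 59.2
```

```bash
python3 - <<'E'
from h import *
np.set_printoptions(precision=4,suppress=True)
p=cams.snapshot("wrist"); q=cams.snapshot("scene")["image"][100:300,120:320]
cv2.imwrite("pics/w3.png",np.hstack([cv2.resize(p["image"],(480,360)),cv2.resize(q,(320,320))[:,:].repeat(1,0) if 0 else cv2.copyMakeBorder(cv2.resize(q,(320,320),interpolation=cv2.INTER_CUBIC),0,40,0,0,0)]))
s=bot.get_state();print(s["eef_pos"],np.degrees(np.arctan2(s["tcp_rot"][1][0],s["tcp_rot"][0][0])),s["ft_force"])
E
```

```text
[0.526  0.1984 0.1008] 83.00038792601721 [-0.0959  0.251  -3.1187]
```

View pics/w3.png

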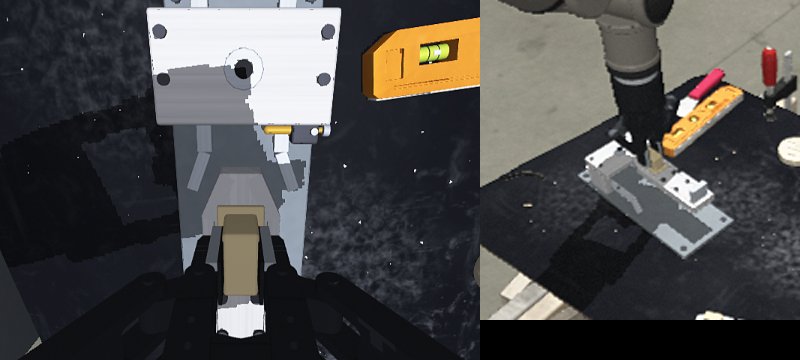

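The carriage hangs level and in line with the rails, with the nose towards the bridge. Lowering it.

>>> jog_arm([
  [0,0,0,0,0,0.06,0],
  [0,0,0,0,0,0.12,0],
  [0,0,0,0,0,0.155,0],
  [0,0,0,0,0,0.17,0],
  [0,0,0,0,0,0.176,0],
  [0,0,0,0,0,0.176,0],
])

```text
time: 10.07
eef_pos: [0.5264, 0.1985, 0.0307]
tcp_rot: [[0.122, 0.993, 0.001], [0.993, -0.122, 0.0], [0.0, 0.001, -1.0]]
ft_force: [0.6, 0.9, -2.5]
finger_gap: 0.0166
grip_force: 59.4
```

>>> jog_arm([
  [0,0,0,0,0,0.003,0],
  [0,0,0,0,0,0.005,0],
  [0,0,0,0,0,0.005,0],
])

```text
time: 10.45
eef_pos: [0.5266, 0.1986, 0.0292]
tcp_rot: [[0.122, 0.993, 0.002], [0.993, -0.122, 0.0], [0.001, 0.002, -1.0]]
ft_force: [-0.9, 0.3, 5.4]
finger_gap: 0.0165
grip_force: 60.5
```

>>> jog_arm([
  [0,0,0,0,0,0,0.5],
  [0,0,0,0,0,0,0.5],
  [0,0,0,0,0,0,0.5],
  [0,0,0,0,0,0,0.5],
  [0,0,0,0,0,-0.1,0.5],
  [0,0,0,0,0,-0.25,0.5],
  [0,0,0,-0.13,0,-0.3,0.5],
  [0,0,0,-0.275,0,-0.3,0.5],
  [0,0,0,-0.275,0,-0.3,0.5],
])

```text
time: 11.58
eef_pos: [0.5123, 0.0861, 0.1486]
tcp_rot: [[0.126, 0.992, 0.0], [0.992, -0.126, -0.001], [-0.001, 0.0, -1.0]]
ft_force: [0.9, -0.1, 0.3]
finger_gap: 0.043
grip_force: 0.0
```

```bash
python3 - <<'E'
from h import *
np.set_printoptions(precision=4,suppress=True)
p=cams.snapshot("wrist"); cv2.imwrite("pics/w4.png",p["image"])
import pickle;pickle.dump(p,open("w4.pkl","wb"))
for t,z in (("carriage",0.01),("blank",.05),("tab",.05)):
  for d in spotter.tip_of(p,t)[:2]:
    x=at(p,d["point"],z);q=x[:2]-[.5266,.22];c,s=np.cos(1.4513),np.sin(1.4513)
    print(t,d["confidence"],d["point"],x,"jig",c*q[0]+s*q[1],-s*q[0]+c*q[1])
s=bot.get_state();print(s["eef_pos"],np.degrees(np.arctan2(s["tcp_rot"][1][0],s["tcp_rot"][0][0])),s["ft_force"])
E
```

```text
carriage 0.8 [323.0, 131.1] [0.5235 0.1552 0.01  ] jig -0.06466336778744763 -0.0046662220940868
carriage 0.56 [319.1, 246.1] [0.5101 0.0714 0.01  ] jig -0.14954641103436517 -0.0013481962266100808
blank 0.68 [319.3, 58.3] [0.5263 0.1967 0.05  ] jig -0.02320660885099441 -0.002447121924253375
tab 0.74 [319.7, 246.1] [0.5124 0.0851 0.05  ] jig -0.13561497505504935 -0.0019360061880552785
[0.5127 0.0901 0.148 ] 83.04997541464473 [0.6292 0.7367 0.6194]
```

View pics/w4.png

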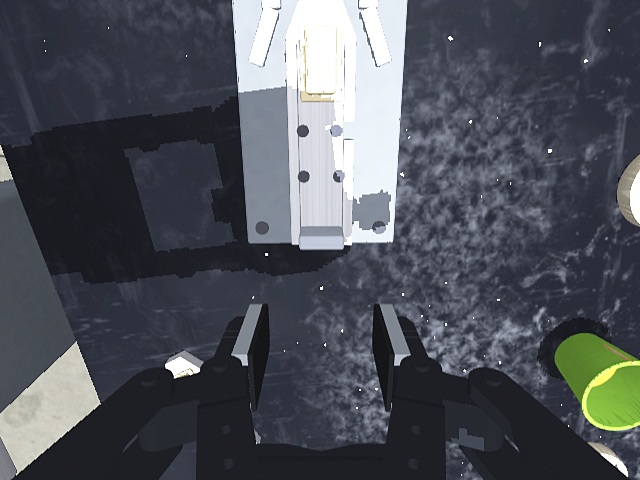

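The carriage lies flat on the open bed, released, at jig x about -63 mm and y about -2 mm. The tab is at (321,240), right under the hand. Taking it by the tab.

>>> jog_arm([
  [0,0,0,-0.005,0,0.1,0.55],
  [0,0,0,-0.005,0,0.2,0.55],
  [0,0,0,-0.005,0,0.27,0.55],
  [0,0,0,-0.005,0,0.297,0.55],
  [0,0,0,-0.005,0,0.297,0.55],
  [0,0,0,-0.005,0,0.297,0],
  [0,0,0,-0.005,0,0.297,0],
  [0,0,0,-0.005,0,0.297,0],
  [0,0,0,-0.005,0,0.297,0],
  [0,0,0,-0.005,0,0.297,0],
])

```text
time: 13.02
eef_pos: [0.5133, 0.0875, 0.0306]
tcp_rot: [[0.122, 0.993, 0.003], [0.993, -0.122, 0.0], [0.001, 0.003, -1.0]]
ft_force: [0.0, 2.7, 6.6]
finger_gap: 0.0286
grip_force: 60.0
```

>>> jog_arm([
  [0,0,0,0,-0.003,-0.002,0],
  [0,0,0,0.012,-0.004,-0.002,0],
  [0,0,0,0.03,-0.004,-0.002,0],
  [0,0,0,0.045,-0.004,-0.002,0],
  [0,0,0,0.045,-0.004,-0.002,0],
])

```text
time: 13.65
eef_pos: [0.5135, 0.1063, 0.0306]
tcp_rot: [[0.121, 0.993, 0.001], [0.993, -0.121, 0.001], [0.001, 0.001, -1.0]]
ft_force: [0.4, 0.8, 5.9]
finger_gap: 0.0285
grip_force: 59.9
```

>>> jog_arm([
  [0,0,0,0.01,0,-0.001,0],
  [0,0,0,0.02,0,-0.001,0],
  [0,0,0,0.03,0,-0.001,0],
  [0,0,0,0.04,0,-0.001,0],
  [0,0,0,0.05,0,-0.001,0],
  [0,0,0,0.06,0,-0.001,0],
])

```text
time: 14.4
eef_pos: [0.5157, 0.1291, 0.0306]
tcp_rot: [[0.121, 0.993, -0.0], [0.993, -0.121, -0.001], [-0.001, -0.0, -1.0]]
ft_force: [-1.6, -3.0, 5.5]
finger_gap: 0.0284
grip_force: 59.9
```

>>> jog_arm([
  [0,0,0,0.01,0,0,0],
  [0,0,0,0.02,0,0,0],
  [0,0,0,0.03,0,0,0],
  [0,0,0,0.04,0,0,0],
  [0,0,0,0.05,0,0,0],
  [0,0,0,0.06,0,0,0],
  [0,0,0,0.07,0,0,0],
])

```text
time: 15.28
eef_pos: [0.519, 0.1569, 0.0306]
tcp_rot: [[0.121, 0.993, -0.001], [0.993, -0.121, -0.001], [-0.001, -0.001, -1.0]]
ft_force: [-2.2, -3.8, 5.9]
finger_gap: 0.0282
grip_force: 60.0
```

>>> jog_arm([
  [0,0,0,0.007,0,0,0],
  [0,0,0,0.014,0,0,0],
  [0,0,0,0.021,0,0,0],
  [0,0,0,0.028,0,0,0],
  [0,0,0,0.033,0,0,0],
])

```text
time: 15.9
eef_pos: [0.5205, 0.17, 0.0306]
tcp_rot: [[0.122, 0.993, -0.001], [0.993, -0.122, -0.0], [-0.001, -0.001, -1.0]]
ft_force: [-1.2, -3.5, 5.2]
finger_gap: 0.0283
grip_force: 60.0
```

Origin is at about +19 mm. From here I'll use 1 mm steps and watch the force.

>>> jog_arm([
  [0,0,0,0.0025,0,0,0],
  [0,0,0,0.005,0,0,0],
  [0,0,0,0.0075,0,0,0],
  [0,0,0,0.01,0,0,0],
])

```text
time: 16.4
eef_pos: [0.5211, 0.1743, 0.0306]
tcp_rot: [[0.122, 0.993, -0.001], [0.993, -0.122, 0.0], [-0.0, -0.001, -1.0]]
ft_force: [-0.6, -0.1, 4.8]
finger_gap: 0.0284
grip_force: 59.9
```

>>> jog_arm([
  [0,0,0,0.0025,0,0,0],
  [0,0,0,0.005,0,0,0],
  [0,0,0,0.0075,0,0,0],
])

```text
time: 16.77
eef_pos: [0.5219, 0.177, 0.0306]
tcp_rot: [[0.121, 0.993, 0.0], [0.993, -0.121, -0.0], [-0.0, 0.0, -1.0]]
ft_force: [-0.2, -1.1, 4.6]
finger_gap: 0.0283
grip_force: 59.9
```

>>> jog_arm([
  [0,0,0,0.0025,0,0,0],
  [0,0,0,0.005,0,0,0],
])

```text
time: 17.02
eef_pos: [0.5221, 0.1788, 0.0306]
tcp_rot: [[0.122, 0.993, 0.0], [0.993, -0.122, -0.0], [-0.0, 0.0, -1.0]]
ft_force: [0.2, -1.4, 4.6]
finger_gap: 0.0286
grip_force: 59.9
```

The resistance fell from 3.5 N to about 1 N, so the pin has probably snapped in. Feeling on for the firm stop.

>>> jog_arm([
  [0,0,0,0.002,0,0,0],
  [0,0,0,0.004,0,0,0],
  [0,0,0,0.004,0,0,0],
])

```text
time: 17.4
eef_pos: [0.5224, 0.1805, 0.0306]
tcp_rot: [[0.122, 0.993, 0.0], [0.993, -0.122, -0.0], [-0.0, 0.0, -1.0]]
ft_force: [-0.2, -0.6, 5.7]
finger_gap: 0.0286
grip_force: 59.9
```

```bash
python3 - <<'E'
from h import *
p=cams.snapshot("wrist"); cv2.imwrite("pics/w5.png",cv2.resize(p["image"][0:200,220:420],(600,600),interpolation=cv2.INTER_CUBIC))
s=bot.get_state();print(s["eef_pos"],s["ft_force"])
E
```

```text
[0.52238595 0.18051642 0.0306252 ] [-0.68987092 -0.92576732  4.46988956]
```

View pics/w5.png

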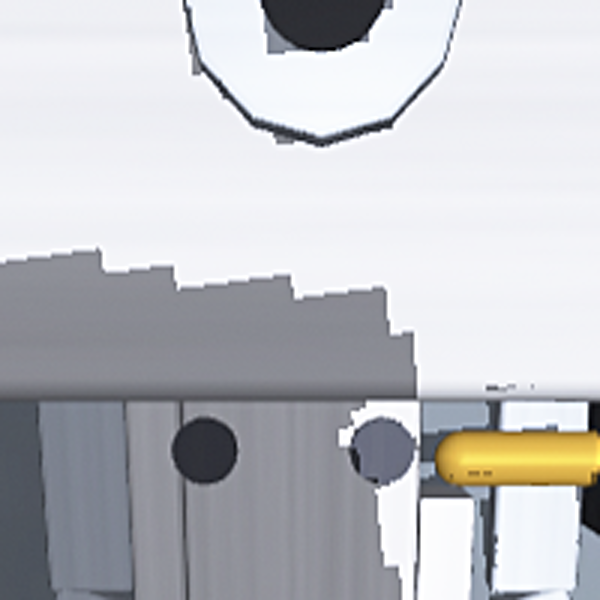

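The pin (tip at crop (437,458)) sits inside the notch. The notch's rear end is about 1.5 mm short of the pin. Pushing up to the stop.

>>> jog_arm([
  [0,0,0,0.0025,0,0,0],
  [0,0,0,0.005,0,0,0],
  [0,0,0,0.005,0,0,0],
])

```text
time: 17.82
eef_pos: [0.5224, 0.1821, 0.0306]
tcp_rot: [[0.122, 0.993, -0.0], [0.993, -0.122, -0.001], [-0.001, 0.0, -1.0]]
ft_force: [-1.0, -4.4, 5.4]
finger_gap: 0.0284
grip_force: 60.0
```

The firm stop is felt at 4.4 N. Releasing and retreating.

>>> jog_arm([
  [0,0,0,-0.001,0,0,0],
  [0,0,0,-0.001,0,0,0.6],
  [0,0,0,-0.001,0,0,0.6],
  [0,0,0,-0.001,0,0,0.6],
  [0,0,0,-0.001,0,0,0.6],
  [0,0,0,-0.001,0,-0.05,0.6],
  [0,0,0,-0.001,0,-0.15,0.6],
  [0,0,0,-0.03,0,-0.27,0.6],
  [0,0,0,-0.06,0,-0.35,0.6],
  [0,0,0,-0.06,0,-0.35,0.6],
])

```text
time: 19.08
eef_pos: [0.5209, 0.1584, 0.1732]
tcp_rot: [[0.122, 0.992, 0.006], [0.992, -0.122, 0.001], [0.002, 0.005, -1.0]]
ft_force: [-0.2, 0.1, -0.5]
finger_gap: 0.0513
grip_force: 0.0
```

```bash
python3 - <<'E'
from h import *
p=cams.snapshot("wrist"); cv2.imwrite("pics/w6.png",cv2.resize(p["image"][0:300,170:470],(600,600),interpolation=cv2.INTER_CUBIC))
s=bot.get_state();print(s["time"],s["eef_pos"],s["ft_force"])
E
```

```text
19.125 [0.51988848 0.15861209 0.17137178] [ 0.49796204 -0.29115402 -0.2442491 ]
```

View pics/w6.png

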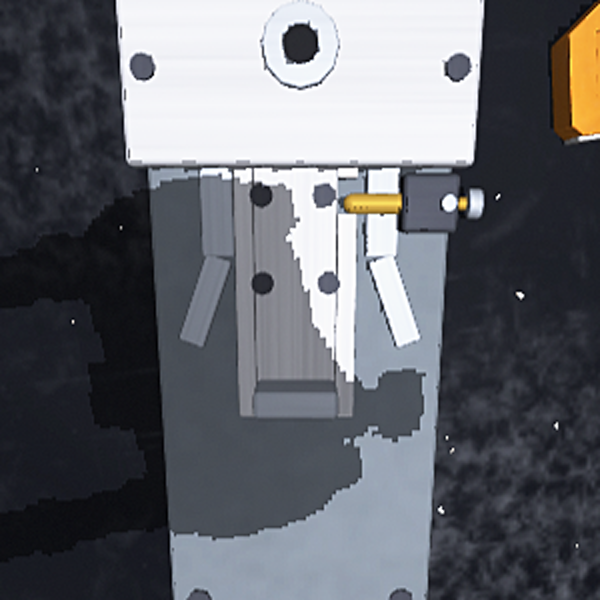

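The carriage lies between the rails with the pin (345,204) reaching into the notch, and the hand is clear of it. Handing in.

```bash
python3 -c "
from cell import job
print(job.sign_off())"
```

```text
the job is handed in; nothing more can be done
None
```

The carriage is locked in the jig: the pin is in its notch, with a firm stop felt at 4.4 N. The hand is clear, the cup, tape roll and disc were never approached, and the job was handed in at about 19 s, with no verdict returned.

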